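Spin the banding wheel and brake it at the pointer

TASK

Flick the painter's banding wheel so that it spins briskly (faster than a turn in five seconds) and runs free, untouched, for at least two seconds; then brake it with a fingertip so that it stands still with its red pad at the yellow pointer. Finish with the fingertips still pressing down on the red pad, holding the wheel there. Do not lift, carry or knock off the little round box at the wheel's centre, and leave the paint bottle, the cup and the tin alone.

Things in the scene. Friction and masses are not known exactly. Their poses are not given: they have to be found in the camera images.
- base: dark steel base of the banding wheel, fixed to the table (it does not slide). Origin on the table under the wheel's axis; z up; its x axis points from the wheel's axis to the yellow pointer. The pointer stands on a bracket outside the rim, 143 to 182 mm from the axis, 30 mm wide with its point inwards, its top flush with the deck top, 70 mm above the table
- wheel: the free deck: grey disc, 280 mm diameter, 12 mm thick, turning endlessly either way. Origin on the axis at the deck's top face, 70 mm above the table; its x axis points to the red pad. About 0.9 kg, very free: it loses half its speed in six to twelve seconds; a few newtons from above stop it at once; lifting a finger off can leave it creeping. It does not give under a press
- mark (a point): the red pad fixed on the deck near its rim, 34 mm along the radius by 44 mm along the rim, standing 2 mm above the deck. This point is the centre of its top face, 120 mm from the axis, 72 mm above the table (the rules call this pad wheel_c0)
- stud (a point): top centre of the blue upright stud fixed on the deck, 14 mm in diameter and 32 mm high (its top is 102 mm above the table), 80 mm from the axis, opposite the red pad. Pushing it sideways along its circle flicks the wheel round. A fingertip down at 110 mm or more from the axis stays clear of it
- index (a point): the point, fixed to the base, where the centre of the red pad's top must come: 120 mm from the axis straight in from the yellow pointer, 72 mm above the table. The wheel is at the pointer when the pad's centre is within 20 mm of it
- trinket: loose cream-white round box of two shells with an orange band, 68 mm in diameter and 41 mm high, 0.15 kg, standing near the centre of the deck and riding on it. Origin at the centre of its underside
- paint: loose yellow paint bottle with a black cap, 56 mm in diameter, 120 mm high; origin at the centre of its underside
- jar: loose blue ceramic cup, 72 mm in diameter, 85 mm high; origin at the centre of its underside
- tin: loose closed grey tin, 76 mm in diameter, 50 mm high; origin at the centre of its underside
There are look-alikes about, which are no part of the job. What is shaped like the trinket but blue or pink is not meant.

How it is judged:
By the outcome, as a careful person would: the job done as asked, in the order asked, and still so for the second after the job is handed in, while the arm keeps its last pose, push and grip.
It also fails if it takes over 42 s, if anything falls off the work surface, if the arm or the gripper's body presses on something with over 40 N, if the wrist force passes 120 N, or if a joint passes its speed limit or range.

ROBOT

A 7-joint arm with a two-finger parallel gripper is mounted at the origin on the work surface. World frame = base frame: x ahead of the robot, y to its left, z up, the work surface at z = 0. Lengths are in mm, angles in degrees, forces in N, time in s.
With the tool pointing down it reaches from about 350 to 900 mm from the base axis. Payload 19.9 kg.
Tool frame: the origin (TCP) lies at the very end of the fingers, on their centre line; the grasp point (between the pads) lies 19 mm behind it; z points along the fingers, y is the direction in which the jaws open and shut (so a half turn about z gives the same grasp; the last joint's range is limited). The gripper opens to 85 mm and grips with 20 to 120 N. Pads are 22 mm wide; open, the fingers measure 114 mm over their backs; the gripper's body (76 mm by 85 mm) begins 54 mm behind the grasp point. The pads swing forward as they close: fully open they stand 13 mm farther back than shut.
Start: joints at [71.305, 23.915, -0.59, 92.452, 0.269, 63.638, -3.037], TCP at [175.599, -599.805, 231.26] pointing down, gripper open.
Joint ranges: [-161.28, 161.28], [-22.2, 115.67], [-73.04, 71.86], [3.21, 147.25], [-68.34, 248.33], [10.77, 114.83], [-161.83, 161.83]. Speed limits (degrees/s): [108.29, 108.29, 136.94, 136.94, 172.46, 172.46, 172.46].

INTERFACE

Orientations are given as [roll, pitch, yaw] about the fixed x, y, z axes, in that order (R = Rz(yaw) Ry(pitch) Rx(roll)).
In Python, from plant import bot gives the robot as it stands.
- The arm moves only by the tool servo_tool, never from a script. Its argument "commands" is a list of rows, each a list of 7 numbers: the shift along the tool's x, y, z in m, then the turn, a rotation vector about the tool's x, y, z in rad, then the opening, from 0 (shut) to 1 (fully open). A call has exactly 10 rows; each row is the pose to reach, as a shift and turn from the pose commanded when the call began, along the tool's axes at that moment; what a row does not reach only later rows make up. A row lasts 1/12 s, in which the tool goes at most 41.7 mm and 7.16 degrees, less where a joint would pass 70% of its speed; a pose out of reach is approached as far as the arm can. A call with a gripper value outside its range is refused whole. The fingers move at their own pace and stop on an object; "grip_force" is the grip in N (left out, the last holds). Time passes only in rows, so rows that repeat a pose let the fingers close, or fill a call up. It gives the time, the measured TCP pose, the force and the opening at its end, in the units of the state.
- bot.observe(): the state, without advancing time (a new reading comes with each control period).
- bot.camera(name): name is "side" or "top" or "wrist"; returns (picture, depth): 480x640x3 uint8, red, green, blue; 480x640 float32, mm along the optical axis (not along the pixel's ray), 0 where there is no reading.
- bot.camera_model(name): a dict with "fx", "fy", "cx", "cy" (pixels), "origin" and "rotation" of the camera in the world. Camera axes: x right, y down, z forward; pixel columns grow to the right and rows downward; lengths in mm; the calibration is good to about 2 mm. The wrist camera is an equidistant fisheye: a pixel r from the principal point sees the ray r / f radians off the axis. A picture is of the moment at which its call begins: read the wrist's pose just before it. camera_model takes no time and is no camera call; for the wrist camera it gives the pose at the moment of the call.
- bot.close_job(): hands the job in, once; it reports no verdict.
The state is a dict: "time": time; "joints": joint angles; "dq": joint speeds; "joint_efforts": joint torques, N m; "ee_pos": TCP position; "eef_rot": TCP orientation; "ft_force": force on the tool from outside, world axes, zero at the start; "ft_torque": the same for the moment, N m; "width": opening from 0.0 (shut) to 1.0 (fully open).
Only numpy, scipy, OpenCV 4.12 (cv2) and the standard library are available. Lean on these libraries where they do the work, as an engineer would, in place of code of your own. Each camera call takes 0.05 s, during which the arm holds its last target. There are 200 camera calls.

## Working session

There is one attempt and no reset: what is moved stays moved. The work goes in short steps, Python scripts to look and compute and a tool call to move; the robot and the scene stay as the last step left them, time stands still between calls to the robot, and variables do not carry over. Pictures are saved under pics/ and viewed, on a budget of 10 in all, crops included, one or two more only if the job needs it, and the job is handed in when it is done.

Besides the shell and the picture viewer there is one more tool, called after "Request:" as name(argument=value, ...), one argument or row to a line, values as JSON. servo_tool: Moves the arm, as the interface text tells. Its arguments: {"type":"object","properties":{"commands":{"type":"array","items":{"type":"array","items":{"type":"number"}}},"grip_force":{"type":"number"}},"required":["commands"]}

```bash
ls; mkdir -p pics; python3 - <<'E'
from plant import bot
import cv2,numpy as np
s=bot.observe();print(s['time'],s['ee_pos'],s['eef_rot'],s['ft_force'],s['width'])
for n in('top','side'):
    p,d=bot.camera(n);cv2.imwrite(f'pics/{n}0.png',p[:,:,::-1]);np.savez(f'pics/{n}0.npz',p=p,d=d);print(n,bot.camera_model(n))
E
```

```text
pics
0.0 [ 175.49553926 -599.48264137  230.63888819] [-1.79928134e+02  4.04350946e-03  1.63196911e+01] [ 0.70231849 -0.78918389 -0.70107682] 0.9964583785671158
top {'fx': 489.8101704902461, 'fy': 489.8101704902461, 'cx': 331.3509391039406, 'cy': 238.84710541125543, 'origin': array([ 517.49802317,   19.68437775, 1379.2465024 ]), 'rotation': array([-173.94511691,   -0.24393855,  -88.99031233])}
side {'fx': 535.9121210855317, 'fy': 535.9121210855317, 'cx': 320.3585011029671, 'cy': 236.31442998462836, 'origin': array([-41.37852812, 883.29678946, 946.788958  ]), 'rotation': array([-127.28377518,    1.08775818, -141.73373325])}
```

View pics/top0.png

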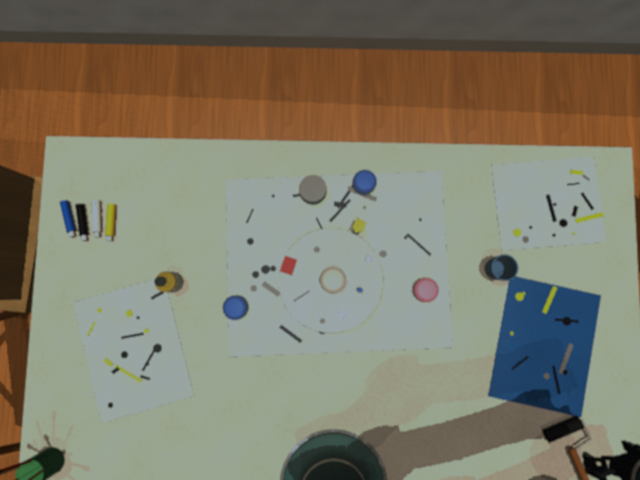

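View pics/side0.png

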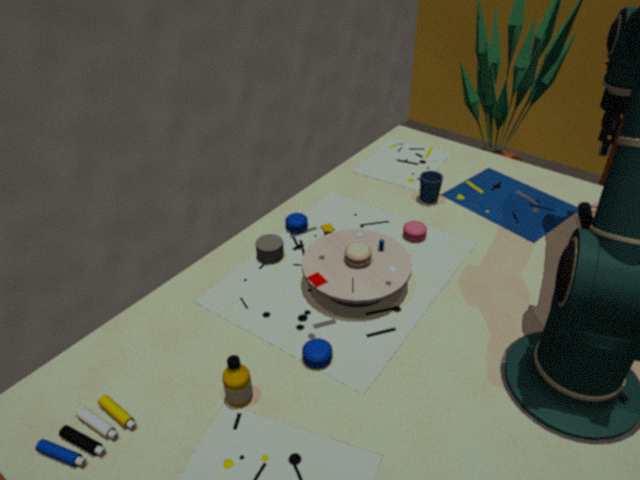

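The top view shows the wheel centre at about (333,280), the red pad at (289,265), the stud at (360,290) and the yellow pointer at (358,227). The cream box at (333,280) is the trinket; blue (365,182), blue (235,307) and pink (426,289) are look-alikes. The tin is at (313,189), the cup at (500,267) and the bottle at (168,282). The side view agrees.

```bash
cat > h.py <<'E'
import numpy as np,cv2
from scipy.spatial.transform import Rotation as Ro
def ray(m,uv,z):
    uv=np.atleast_2d(uv).astype(float)
    d=np.c_[(uv[:,0]-m['cx'])/m['fx'],(uv[:,1]-m['cy'])/m['fy'],np.ones(len(uv))]
    d=Ro.from_euler('xyz',m['rotation'],degrees=True).apply(d)
    return m['origin']+d*((z-m['origin'][2])/d[:,2])[:,None]
def blobs(p,hlo,hhi,smin,vmin,amin=12):
    h=cv2.cvtColor(p,cv2.COLOR_RGB2HSV);H=h[:,:,0].astype(int)
    m=((H>=hlo)&(H<=hhi) if hlo<=hhi else (H>=hlo)|(H<=hhi))&(h[:,:,1]>=smin)&(h[:,:,2]>=vmin)
    n,l,s,c=cv2.connectedComponentsWithStats(m.astype(np.uint8))
    return [(c[i].round(2),s[i,4]) for i in range(1,n) if s[i,4]>=amin]
E
python3 - <<'E'
from h import *
from plant import bot
for n,box in(('top',(210,170,460,360)),('side',(200,190,480,380))):
    f=np.load(f'pics/{n}0.npz');p=f['p'];m=bot.camera_model(n)
    x0,y0,x1,y1=box;c=np.ascontiguousarray(p[y0:y1,x0:x1])
    for nm,a,z in(('red',(170,6,150,100),72),('yel',(20,32,150,100),70),('blue',(105,125,120,30),90),('cream',(8,18,60,120),100)):
        for cc,ar in blobs(c,*a):
            print(n,nm,cc+[x0,y0],ar,ray(m,cc+[x0,y0],z)[0].round(1))
    cv2.imwrite(f'pics/{n}0c.png',cv2.resize(c,None,fx=3,fy=3,interpolation=cv2.INTER_CUBIC)[:,:,::-1])
# deck from top depth
f=np.load('pics/top0.npz');d=f['d'];m=bot.camera_model('top')
v,u=np.mgrid[200:350,250:420];dd=d[200:350,250:420]
X=np.c_[((u-m['cx'])/m['fx']*dd).ravel(),((v-m['cy'])/m['fy']*dd).ravel(),dd.ravel()]
W=Ro.from_euler('xyz',m['rotation'],degrees=True).apply(X)+m['origin']
k=(W[:,2]>60)&(W[:,2]<85);print('deck n',k.sum(),W[k].mean(0))
c=cv2.minEnclosingCircle(W[k][:,:2].astype(np.float32));print(c)
k=(W[:,2]>102);print('trinket',k.sum(),W[k].mean(0))
E
```

```text
top red [287.85 265.08] 131 [583.8 131.4  72. ]
top yel [358.27 225.61] 82 [693.6 -55.4  70. ]
top blue [364.21 181.39] 358 [810.8 -68.7  90. ]
top blue [234.71 307.26] 396 [470.5 265.3  90. ]
side red [316.68 279.23] 149 [583.6 132.4  72. ]
side yel [459.85 196.7 ] 20 [ 474.  -411.1   70. ]
side yel [327.35 227.62] 63 [694.1 -53.4  70. ]
side yel [236.42 374.12] 257 [535.7 453.3  70. ]
side blue [465.88 198.93] 330 [ 443.  -381.2   90. ]
side blue [296.22 222.47] 337 [7.601e+02 2.000e-01 9.000e+01]
side blue [380.96 244.14] 28 [522.6 -58.   90. ]
side blue [316.87 352.9 ] 681 [429.5 324.2  90. ]
side cream [440.15 199.54] 26 [ 494.2 -320.2  100. ]
side cream [357.22 254.88] 86 [539.4  24.7 100. ]
deck n 8156 [549.46482681  15.92522479  70.09206236]
((568.094482421875, 8.273326873779297), 160.92422485351562)
trinket 582 [541.90481196  11.58804724 328.76317278]
```

View pics/top0c.png

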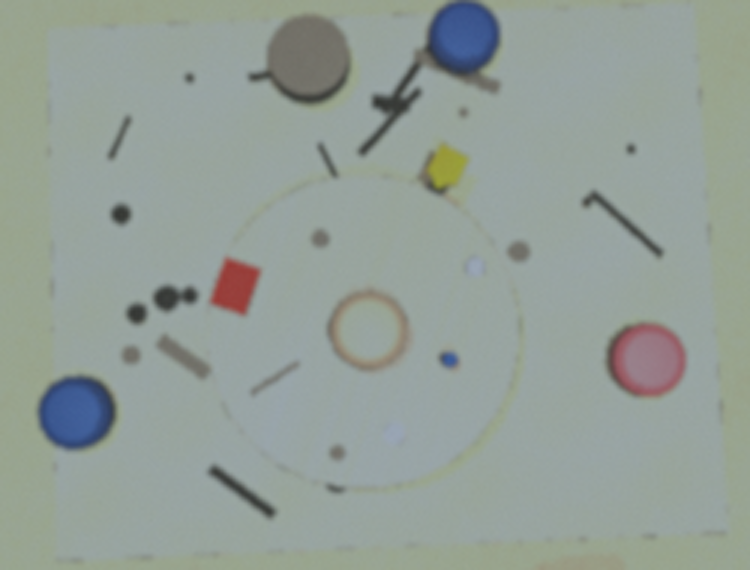

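```bash
python3 - <<'E'
from h import *
from plant import bot
m=bot.camera_model('top')
st=ray(m,[[359.7,289.7]],102)[0];red=ray(m,[[287.85,265.08]],72)[0]
print('stud',st,'red',red,'dist',np.hypot(*(red-st)[:2]),'axis',st+(red-st)*.4)
print('circle ctr',ray(m,[[331.3,279.9]],70))
d=np.load('pics/top0.npz')['d']
v,u=np.mgrid[180:350,250:420];dd=d[180:350,250:420]
X=np.c_[((u-m['cx'])/m['fx']*dd).ravel(),((v-m['cy'])/m['fy']*dd).ravel(),dd.ravel()]
W=Ro.from_euler('xyz',m['rotation'],degrees=True).apply(X)+m['origin']
k=(W[:,2]>60)&(W[:,2]<85)
q=W[k][:,:2];c=np.array([550,16.])
for i in range(30): # outermost rim points per angle, away from pointer
    a=np.degrees(np.arctan2(*(q-c).T[::-1]));r=np.hypot(*(q-c).T)
    P=[q[s][np.argmax(r[s])] for t in range(-180,180,6) if abs(t+25)>20 and (s:=(a>=t)&(a<t+6)).any()]
    P=np.array(P);A=np.c_[2*P,np.ones(len(P))];x=np.linalg.lstsq(A,(P**2).sum(1),rcond=None)[0];c=x[:2]
print('rim fit',c,np.sqrt(x[2]+c@c))
for n,z in((' tin',50),):pass
idx=np.array([693.6,-55.4]);print('ptr ang',np.degrees(np.arctan2(*(idx-c)[::-1])),np.hypot(*(idx-c)), 'pad ang',np.degrees(np.arctan2(*(red[:2]-c)[::-1])))
tin=ray(m,[[313,189]],50);print('tin',tin,'bluebox',ray(m,[[365,182]],41),'trk',ray(m,[[332.7,280]],111))
E
```

```text
stud [521.73413351 -59.23952679 102.        ] red [583.77832146 131.35298649  72.        ] dist 200.4369910402259 axis [546.55180869  16.99747852  90.        ]
circle ctr [[546.47522734  14.75576028  70.        ]]
rim fit [548.01673007  16.6392732 ] 138.89414102449535
ptr ang -26.327682139707687 162.43197150612798 pad ang 72.68531849787631
tin [[795.90645578  69.55810647  50.        ]] bluebox [[820.26694151 -74.32538976  41.        ]] trk [[545.37458971  11.29292682 111.        ]]
```

Request:
servo_tool(
  commands=[
    [0.02,-0.02,0,0,0,0.03,0],
    [0.06,-0.06,0.01,0,0,0.06,0],
    [0.1,-0.095,0.02,0,0,0.09,0],
    [0.14,-0.135,0.03,0,0,0.12,0],
    [0.18,-0.17,0.04,0,0,0.15,0],
    [0.22,-0.21,0.05,0,0,0.18,0],
    [0.26,-0.25,0.06,0,0,0.21,0],
    [0.3,-0.285,0.07,0,0,0.24,0],
    [0.34,-0.325,0.08,0,0,0.27,0],
    [0.38,-0.36,0.085,0,0,0.285,0],
  ],
  grip_force=40,
)

```text
time: 0.93
ee_pos: [375.1, -254.0, 165.2]
eef_rot: [-180.0, 0.0, -0.1]
ft_force: [2.0, -1.3, -0.5]
width: 0.001
```

Request:
servo_tool(
  commands=[
    [0,0,0,0,0,0,0],
    [0,0,0,0,0,0,0],
    [0,0,0,0,0,0,0],
    [0,0,0,0,0,0,0],
    [0,0,0,0,0,0,0],
    [0,0,0,0,0,0,0],
    [0,0,0,0,0,0,0],
    [0,0,0,0,0,0,0],
    [0,0,0,0,0,0,0],
    [0,0,0,0,0,0,0],
  ],
)

```text
time: 1.77
ee_pos: [374.7, -256.0, 165.6]
eef_rot: [-180.0, 0.0, -0.0]
ft_force: [-0.8, 0.1, 0.0]
width: 0.003
```

Request:
servo_tool(
  commands=[
    [0.012,-0.02,0.005,0,0,0,0],
    [0.026,-0.045,0.01,0,0,0,0],
    [0.04,-0.07,0.015,0,0,0,0],
    [0.054,-0.095,0.02,0,0,0,0],
    [0.068,-0.12,0.025,0,0,0,0],
    [0.082,-0.145,0.03,0,0,0,0],
    [0.098,-0.17,0.035,0,0,0,0],
    [0.11,-0.19,0.035,0,0,0,0],
    [0.115,-0.199,0.035,0,0,0,0],
    [0.115,-0.199,0.035,0,0,0,0],
  ],
)

```text
time: 2.6
ee_pos: [490.6, -54.8, 130.5]
eef_rot: [-180.0, -0.0, 0.2]
ft_force: [-0.3, -0.2, -0.4]
width: -0.002
```

```bash
python3 - <<'E'
from plant import bot
import cv2
s=bot.observe();print(s['time'],s['ee_pos'],s['eef_rot'],s['ft_force'])
p,d=bot.camera('side');cv2.imwrite('pics/side1.png',cv2.resize(p[150:350,250:500],None,fx=3,fy=3)[:,:,::-1])
E
```

```text
2.6 [490.64299305 -54.81249636 130.5197533 ] [-1.79953482e+02 -1.16370235e-02  1.70455767e-01] [-0.33953313 -0.19852241 -0.35402326]
```

View pics/side1.png

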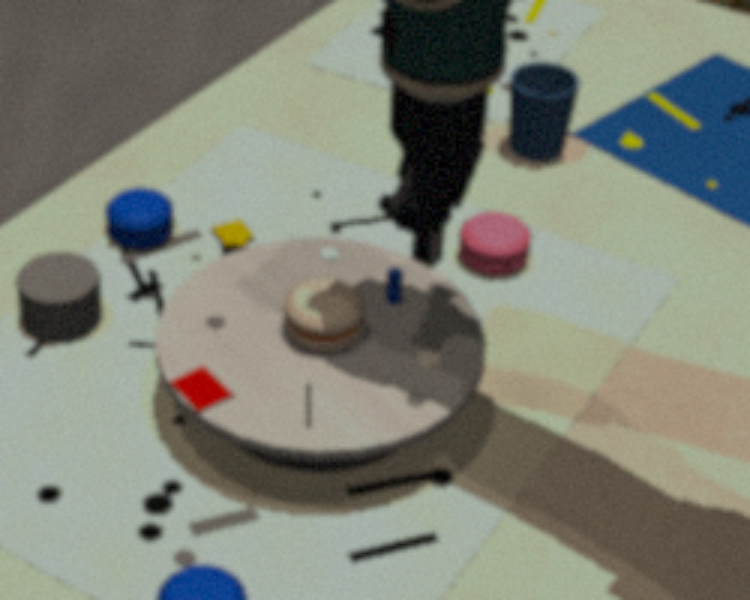

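The crop shows the fingertip at (425,262), just beside the stud (394,285) on the side I planned to push from. Next I lower the fingertip there.

Request:
servo_tool(
  commands=[
    [0,0.001,0.015,0,0,0,0],
    [0,0.002,0.03,0,0,0,0],
    [0,0.003,0.042,0,0,0,0],
    [0,0.003,0.049,0,0,0,0],
    [0,0.003,0.049,0,0,0,0],
    [0,0.003,0.049,0,0,0,0],
    [0.002,0.003,0.049,0,0,0,0],
    [0.004,0.003,0.049,0,0,0,0],
    [0.006,0.003,0.049,0,0,0,0],
    [0.008,0.003,0.049,0,0,0,0],
  ],
)

```text
time: 3.48
ee_pos: [498.3, -60.0, 82.0]
eef_rot: [180.0, -0.0, -0.0]
ft_force: [-0.2, -0.4, -0.1]
width: 0.002
```

Request:
servo_tool(
  commands=[
    [0.003,0,0,0,0,0,0],
    [0.007,0,0,0,0,0,0],
    [0.012,0,0,0,0,0,0],
    [0.019,0,0,0,0,0,0],
    [0.028,0,0,0,0,0,0],
    [0.039,0,0,0,0,0,0],
    [0.052,-0.001,0,0,0,0,0],
    [0.065,-0.002,0,0,0,0,0],
    [0.067,-0.002,-0.005,0,0,0,0],
    [0.065,-0.002,-0.03,0,0,0,0],
  ],
)

```text
time: 4.32
ee_pos: [562.1, -57.6, 108.9]
eef_rot: [-179.9, 0.3, 0.0]
ft_force: [-0.8, -0.6, 0.5]
width: -0.002
```

```bash
cat > w.py <<'E'
from h import *
from plant import bot
import sys,json,os
C=np.array([547,16.8])
def pad(cam):
    t=bot.observe()['time'];p,d=bot.camera(cam)
    m=bot.camera_model(cam);out=None
    for cc,ar in sorted(blobs(p,170,6,150,70,10),key=lambda b:-b[1]):
        w=ray(m,cc,72)[0,:2]-C
        if 95<np.hypot(*w)<145: out=(np.degrees(np.arctan2(w[1],w[0])),np.hypot(*w),ar);break
    return t,cam,out,p
if __name__=='__main__':
    for c in sys.argv[1:]:
        t,cam,o,p=pad(c);cv2.imwrite(f'pics/{cam}_{t:.2f}.png',p[:,:,::-1]);print(round(t,3),cam,o and np.round(o,1))
    s=bot.observe();print(s['time'],s['ee_pos'].round(1),s['ft_force'].round(1))
E
python3 w.py top side top side
```

```text
4.317 top [136.6 120.1 133. ]
4.367 side [142.2 121.1 163. ]
4.417 top [148.7 120.  144. ]
4.467 side [154.4 120.8 160. ]
4.5167 [563.1 -58.  112.2] [0.6 0.3 0.7]
```

Request:
servo_tool(
  commands=[
    [0.01,-0.002,0,0,0,0,0],
    [0.03,-0.007,0,0,0,0,0],
    [0.05,-0.012,0,0,0,0,0],
    [0.07,-0.017,0,0,0,0,0],
    [0.085,-0.021,0,0,0,0,0],
    [0.092,-0.022,0.005,0,0,0,0],
    [0.092,-0.022,0.015,0,0,0,0],
    [0.092,-0.022,0.025,0,0,0,0],
    [0.092,-0.022,0.031,0,0,0,0],
    [0.092,-0.022,0.032,0,0,0,0],
  ],
)

```text
time: 5.35
ee_pos: [653.2, -36.4, 77.5]
eef_rot: [180.0, 0.2, -0.0]
ft_force: [-0.2, 0.0, -0.7]
width: 0.001
```

```bash
python3 w.py top side
```

```text
5.35 top None
5.4 side [-94.5 118.1 103. ]
5.45 [654.2 -36.3  79.1] [-0.6 -0.8 -0.1]
```

Request:
servo_tool(
  commands=[
    [0,0,0,0,0,0,0],
    [0,0,0,0,0,0,0],
    [0,0,0,0,0,0,0],
    [0,0,0,0,0,0,0],
    [0,0,0,0,0,0,0],
    [0,0,0,0,0,0,0],
    [0,0,0,0,0,0,0],
    [0,0,0,0,0,0,0],
    [0,0,0,0,0,0,0],
    [0,0,0,0,0,0,0],
  ],
)

```text
time: 6.28
ee_pos: [654.8, -36.0, 79.5]
eef_rot: [-180.0, 0.0, -0.0]
ft_force: [0.1, 0.4, 0.2]
width: 0.001
```

Request:
servo_tool(
  commands=[
    [0,0,0,0,0,0,0],
    [0,0,0,0,0,0,0],
    [0,0,0,0,0,0,0],
    [0,0,0,0,0,0,0],
    [0,0,0,0,0,0,0],
    [0,0,0,0,0,0,0],
    [0,0,0,0,0,0,0],
    [0,0,0,0,0,0,0],
    [0,0,0,0,0,0,0],
    [0,0,0,0,0,0,0],
  ],
)

```text
time: 7.12
ee_pos: [654.8, -36.0, 79.6]
eef_rot: [-180.0, 0.0, -0.0]
ft_force: [-0.1, 0.4, 0.5]
width: -0.001
```

```bash
python3 w.py side top side top side
```

```text
7.117 side [ 91.5 121.5 157. ]
7.167 top [ 96.7 120.3 136. ]
7.217 side [101.8 121.4 158. ]
7.267 top [106.8 120.2 137. ]
7.317 side [111.7 121.1 163. ]
7.3667 [654.8 -36.   79.5] [-0.7 -0.4 -0. ]
```

Request:
servo_tool(
  commands=[
    [0,0,0,0,0,0,0],
    [0,0,0,0,0,0,0],
    [0,0,0,0,0,0,0],
    [0,0,0,0,0,0,0],
    [0,0,0,0,0,0,0],
    [0,0,0,0,0,0,0],
    [0,0,0,0,0,0,0],
    [0,0,0,0,0,0,0],
    [0,0,0,0,0,0,0],
    [0,0,0,0,0,0,0],
  ],
)

```text
time: 8.2
ee_pos: [654.8, -36.0, 79.6]
eef_rot: [-180.0, 0.0, -0.0]
ft_force: [0.2, -0.6, 1.3]
width: 0.001
```

Request:
servo_tool(
  commands=[
    [0,0,0,0,0,0,0],
    [0,0,0,0,0,0,0],
    [0,0,0,0,0,0,0],
    [0,0,0,0,0,0,0],
    [0,0,0,0,0,0,0],
    [0,0,0,0,0,0,0],
    [0,0,0,0,0,0,0],
    [0,0,0,0,0,0,0],
    [0,0,0,0,0,0,0],
    [0,0,0,0,0,0,0],
  ],
)

```text
time: 9.03
ee_pos: [654.8, -36.0, 79.6]
eef_rot: [-180.0, 0.0, -0.0]
ft_force: [-0.4, 0.0, -0.9]
width: 0.003
```

Request:
servo_tool(
  commands=[
    [0,0,0,0,0,0,0],
    [0,0,0,0,0,0,0],
    [0,0,0,0,0,0,0],
    [0,0,0,0,0,0,0],
    [0,0,0,0,0,0,0],
    [0,0,0,0,0,0,0],
    [0,0,0,0,0,0,0],
    [0,0,0,0,0,0,0],
    [0,0,0,0,0,0,0],
    [0,0,0,0,0,0,0],
  ],
)

```text
time: 9.87
ee_pos: [654.8, -36.0, 79.5]
eef_rot: [-180.0, 0.0, -0.0]
ft_force: [0.5, 0.3, 0.1]
width: 0.003
```

Request:
servo_tool(
  commands=[
    [0,0,0,0,0,0,0],
    [0,0,0,0,0,0,0],
    [0,0,0,0,0,0,0],
    [0,0,0,0,0,0,0],
    [0,0,0,0,0,0,0],
    [0,0,0,0,0,0,0],
    [0,0,0,0,0,0,0],
    [0,0,0,0,0,0,0],
    [0,0,0,0,0,0,0],
    [0,0,0,0,0,0,0],
  ],
)

```text
time: 10.7
ee_pos: [654.8, -36.0, 79.5]
eef_rot: [-180.0, 0.0, -0.0]
ft_force: [-0.1, -0.1, 0.5]
width: 0.004
```

```bash
python3 w.py side top side top side top side top side top side
```

```text
10.7 side [ 54.2 121.2 138. ]
10.75 top [ 57.6 120.3 135. ]
10.8 side [ 61.9 121.4 141. ]
10.85 top [ 65.3 120.2 140. ]
10.9 side [ 69.5 121.7 150. ]
10.95 top [ 73.1 120.4 140. ]
11.0 side [ 77.  121.8 156. ]
11.05 top [ 80.7 120.2 133. ]
11.1 side [ 84.6 121.3 155. ]
11.15 top [ 88.3 120.  140. ]
11.2 side [ 92.1 121.6 161. ]
11.25 [654.8 -35.9  79.6] [ 0.2 -0.7 -0.8]
```

Request:
servo_tool(
  commands=[
    [0,0,0,0,0,0,0],
    [0,0,0,0,0,0,0],
    [0,0,0,0,0,0,0],
    [0,0,0,0,0,0,0],
    [0,0,0,0,0,0,0],
    [0,0,0,0,0,0,0],
    [0,0,0,0,0,0,0],
    [0,0,0,0,0,0,0],
    [0,0,0,0,0,0,0],
    [0,0,0,0,0,0,0],
  ],
)

```text
time: 12.08
ee_pos: [654.8, -36.0, 79.5]
eef_rot: [-180.0, 0.0, -0.0]
ft_force: [-0.4, 0.2, 1.2]
width: -0.002
```

Request:
servo_tool(
  commands=[
    [0,0,0,0,0,0,0],
    [0,0,0,0,0,0,0],
    [0,0,0,0,0,0,0],
    [0,0,0,0,0,0,0],
    [0,0,0,0,0,0,0],
    [0,0,0,0,0,0,0],
    [0,0,0,0,0,0,0],
    [0,0,0,0,0,0,0],
    [0,0,0,0,0,0,0],
    [0,0,0,0,0,0,0],
  ],
)

```text
time: 12.92
ee_pos: [654.8, -35.9, 79.6]
eef_rot: [-180.0, 0.0, -0.0]
ft_force: [0.4, -0.2, -0.6]
width: 0.001
```

Request:
servo_tool(
  commands=[
    [0,0,0,0,0,0,0],
    [0,0,0,0,0,0,0],
    [0,0,0,0,0,0,0],
    [0,0,0,0,0,0,0],
    [0,0,0,0,0,0,0],
    [0,0,0,0,0,0,0],
    [0,0,0,0,0,0,0],
    [0,0,0,0,0,0,0],
    [0,0,0,0,0,0,0],
    [0,0,0,0,0,0,0],
  ],
)

```text
time: 13.75
ee_pos: [654.8, -35.9, 79.6]
eef_rot: [-180.0, 0.0, -0.0]
ft_force: [0.9, -0.8, -0.3]
width: -0.004
```

Request:
servo_tool(
  commands=[
    [0,0,0,0,0,0,0],
    [0,0,0,0,0,0,0],
    [0,0,0,0,0,0,0],
    [0,0,0,0,0,0,0],
    [0,0,0,0,0,0,0],
    [0,0,0,0,0,0,0],
    [0,0,0,0,0,0,0],
    [0,0,0,0,0,0,0],
    [0,0,0,0,0,0,0],
    [0,0,0,0,0,0,0],
  ],
)

```text
time: 14.58
ee_pos: [654.8, -35.9, 79.6]
eef_rot: [-180.0, -0.0, -0.0]
ft_force: [-0.8, -0.8, 0.8]
width: -0.003
```

Request:
servo_tool(
  commands=[
    [0,0,0,0,0,0,0],
    [0,0,0,0,0,0,0],
    [0,0,0,0,0,0,0],
    [0,0,0,0,0,0,0],
    [0,0,0,0,0,0,0],
    [0,0,0,0,0,0,0],
    [0,0,0,0,0,0,0],
    [0,0,0,0,0,0,0],
    [0,0,0,0,0,0,0],
    [0,0,0,0,0,0,0],
  ],
)

```text
time: 15.42
ee_pos: [654.8, -35.9, 79.5]
eef_rot: [-180.0, 0.0, -0.0]
ft_force: [-0.2, 0.3, 0.3]
width: -0.003
```

Request:
servo_tool(
  commands=[
    [0,0,0,0,0,0,0],
    [0,0,0,0,0,0,0],
    [0,0,0,0,0,0,0],
    [0,0,0,0,0,0,0],
    [0,0,0,0,0,0,0],
    [0,0,0,0,0,0,0],
    [0,0,0,0,0,0,0],
    [0,0,0,0,0,0,0],
    [0,0,0,0,0,0,0],
    [0,0,0,0,0,0,0],
  ],
)

```text
time: 16.25
ee_pos: [654.8, -36.0, 79.5]
eef_rot: [-180.0, 0.0, -0.0]
ft_force: [-0.8, -0.9, 0.3]
width: 0.001
```

Request:
servo_tool(
  commands=[
    [0,0,0,0,0,0,0],
    [0,0,0,0,0,0,0],
    [0,0,0,0,0,0,0],
    [0,0,0,0,0,0,0],
    [0,0,0,0,0,0,0],
    [0,0,0,0,0,0,0],
    [0,0,0,0,0,0,0],
    [0,0,0,0,0,0,0],
    [0,0,0,0,0,0,0],
    [0,0,0,0,0,0,0],
  ],
)

```text
time: 17.08
ee_pos: [654.8, -35.9, 79.6]
eef_rot: [-180.0, 0.0, -0.0]
ft_force: [0.2, 0.6, -0.2]
width: -0.004
```

```bash
python3 w.py side top side top side top
```

```text
17.083 side [ 75.5 121.6 150. ]
17.133 top [ 77.5 120.2 136. ]
17.183 side [ 79.8 121.5 152. ]
17.233 top [ 81.8 120.4 133. ]
17.283 side [ 84.1 121.5 157. ]
17.333 top [ 86.  120.4 135. ]
17.3833 [654.8 -36.   79.6] [ 0.3 -0.2 -0.3]
```

Request:
servo_tool(
  commands=[
    [0,0,0,0,0,0,0],
    [0,0,0,0,0,0,0],
    [0,0,0,0,0,0,0],
    [0,0,0,0,0,0,0],
    [0,0,0,0,0,0,0],
    [0,0,0,0,0,0,0],
    [0,0,0,0,0,0,0],
    [0,0,0,0,0,0,0],
    [0,0,0,0,0,0,0],
    [0,0,0,0,0,0,0],
  ],
)

```text
time: 18.22
ee_pos: [654.8, -36.0, 79.5]
eef_rot: [-180.0, 0.0, -0.0]
ft_force: [0.7, 0.1, 0.3]
width: 0.004
```

Request:
servo_tool(
  commands=[
    [0,0,0,0,0,0,0],
    [0,0,0,0,0,0,0],
    [0,0,0,0,0,0,0],
    [0,0,0,0,0,0,0],
    [0,0,0,0,0,0,0],
    [0,0,0,0,0,0,0],
    [0,0,0,0,0,0,0],
    [0,0,0,0,0,0,0],
    [0,0,0,0,0,0,0],
    [0,0,0,0,0,0,0],
  ],
)

```text
time: 19.05
ee_pos: [654.8, -35.9, 79.6]
eef_rot: [-180.0, 0.0, -0.0]
ft_force: [0.2, 0.5, 0.3]
width: 0.002
```

Request:
servo_tool(
  commands=[
    [0,0,0,0,0,0,0],
    [0,0,0,0,0,0,0],
    [0,0,0,0,0,0,0],
    [0,0,0,0,0,0,0],
    [0,0,0,0,0,0,0],
    [0,0,0,0,0,0,0],
    [0,0,0,0,0,0,0],
    [0,0,0,0,0,0,0],
    [0,0,0,0,0,0,0],
    [0,0,0,0,0,0,0],
  ],
)

```text
time: 19.88
ee_pos: [654.8, -35.9, 79.6]
eef_rot: [-180.0, 0.0, -0.0]
ft_force: [-0.3, 0.4, 0.4]
width: -0.0
```

Request:
servo_tool(
  commands=[
    [0,0,0,0,0,0,0],
    [0,0,0,0,0,0,0],
    [0,0,0,0,0,0,0],
    [0,0,0,0,0,0,0],
    [0,0,0,0,0,0,0],
    [0,0,0,0,0,0,0],
    [0,0,0,0,0,0,0],
    [0,0,0,0,0,0,0],
    [0,0,0,0,0,0,0],
    [0,0,0,0,0,0,0],
  ],
)

```text
time: 20.72
ee_pos: [654.8, -36.0, 79.5]
eef_rot: [-180.0, 0.0, -0.0]
ft_force: [-0.3, -0.1, -0.1]
width: -0.0
```

```bash
python3 w.py side top side top side
```

```text
20.717 side [-159.9  119.1  133. ]
20.767 top None
20.817 side [-157.4  119.3  135. ]
20.867 top None
20.917 side [-154.5  119.1  134. ]
20.9667 [654.8 -36.   79.6] [ 0.3  1.  -0.5]
```

Request:
servo_tool(
  commands=[
    [0,0,0,0,0,0,0],
    [0,0,0,0,0,0,0],
    [0,0,0,0,0,0,0],
    [0,0,0,0,0,0,0],
    [0,0,0,0,0,0,0],
    [0,0,0,0,0,0,0],
    [0,0,0,0,0,0,0],
    [0,0,0,0,0,0,0],
    [0,0,0,0,0,0,0],
    [0,0,0,0,0,0,0],
  ],
)

```text
time: 21.8
ee_pos: [654.8, -35.9, 79.5]
eef_rot: [-180.0, 0.0, -0.0]
ft_force: [0.3, -0.2, 0.4]
width: -0.001
```

Request:
servo_tool(
  commands=[
    [0,0,0,0,0,0,0],
    [0,0,0,0,0,0,0],
    [0,0,0,0,0,0,0],
    [0,0,0,0,0,0,0],
    [0,0,0,0,0,0,0],
    [0,0,0,0,0,0,0],
    [0,0,0,0,0,0,0],
    [0,0,0,0,0,0,0],
    [0,0,0,0,0,0,0],
    [0,0,0,0,0,0,0],
  ],
)

```text
time: 22.63
ee_pos: [654.8, -35.9, 79.6]
eef_rot: [-180.0, 0.0, -0.0]
ft_force: [0.2, -0.3, 0.6]
width: -0.002
```

Request:
servo_tool(
  commands=[
    [0,0,0,0,0,0,0],
    [0,0,0,0,0,0,0],
    [0,0,0,0,0,0,0],
    [0,0,0,0,0,0,0],
    [0,0,0,0,0,0,0],
    [0,0,0,0,0,0,0],
    [0,0,0,0,0,0,0],
    [0,0,0,0,0,0,0],
    [0,0,0,0,0,0,0],
    [0,0,0,0,0,0,0],
  ],
)

```text
time: 23.47
ee_pos: [654.8, -36.0, 79.5]
eef_rot: [-180.0, 0.0, -0.0]
ft_force: [-0.0, -0.2, 0.3]
width: -0.001
```

Request:
servo_tool(
  commands=[
    [0,0,0,0,0,0,0],
    [0,0,0,0,0,0,0],
    [0,0,0,0,0,0,0],
    [0,0,0,0,0,0,0],
    [0,0,0,0,0,0,0],
    [0,0,0,0,0,0,0],
    [0,0,0,0,0,0,0],
    [0,0,0,0,0,0,0],
    [0,0,0,0,0,0,0],
    [0,0,0,0,0,0,0],
  ],
)

```text
time: 24.3
ee_pos: [654.8, -36.0, 79.6]
eef_rot: [-180.0, 0.0, -0.0]
ft_force: [-0.5, -0.1, 0.4]
width: 0.003
```

```bash
python3 w.py side side top side side top
```

```text
24.3 side [-90.9 118.  104. ]
24.35 side [-90.3 117.8 101. ]
24.4 top None
24.45 side [-88.9 118.4 105. ]
24.5 side [-88.3 117.9 101. ]
24.55 top None
24.6 [654.8 -36.   79.6] [-0.3  0.5 -0. ]
```

The wheel is slowing more sharply than predicted, so it would stop short of the pointer. I'll brake it on the pad itself now, then bring it round under the pressed fingertip.

Request:
servo_tool(
  commands=[
    [-0.008,0.007,0,0,0,0,0],
    [-0.022,0.019,0,0,0,0,0],
    [-0.038,0.031,0,0,0,0,0],
    [-0.053,0.044,0,0,0,0,0],
    [-0.067,0.055,0,0,0,0,0],
    [-0.076,0.063,0,0,0,0,0],
    [-0.076,0.063,0.003,0,0,0,0],
    [-0.076,0.063,0.006,0,0,0,0],
    [-0.076,0.063,0.008,0,0,0,0],
    [-0.076,0.063,0.0095,0,0,0,0],
  ],
)

```text
time: 25.43
ee_pos: [581.6, -98.0, 71.9]
eef_rot: [-180.0, -0.3, 0.1]
ft_force: [-1.7, 2.1, 43.9]
width: -0.007
```

```bash
python3 w.py side; ls -t pics | head -1; python3 - <<'E'
import cv2,glob,os
f=max(glob.glob('pics/*.png'),key=os.path.getmtime);p=cv2.imread(f)
cv2.imwrite('pics/v5.png',cv2.resize(p[180:330,270:450],None,fx=4,fy=4,interpolation=cv2.INTER_CUBIC))
E
```

```text
25.433 side None
25.4833 [581.9 -97.9  72. ] [-0.5 -0.9 22.3]
side_25.43.png
```

View pics/v5.png

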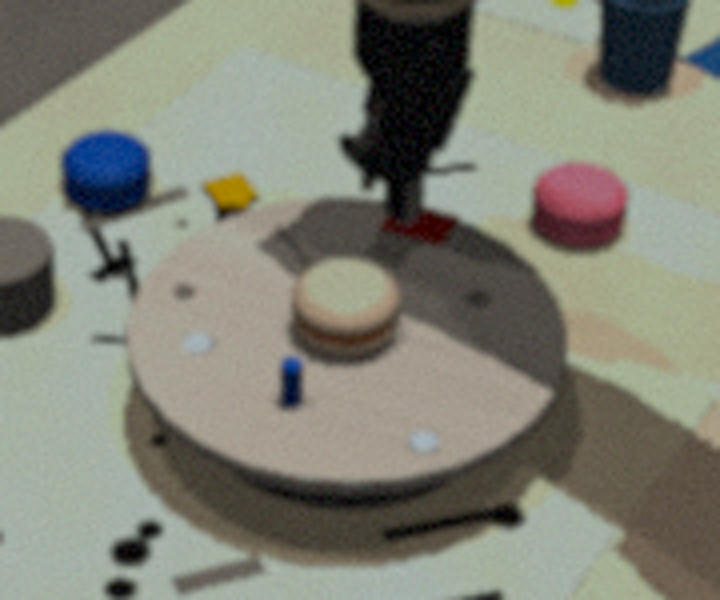

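The crop shows the fingertip (405,220) standing on the red pad (421,228), a little toward its leading end. The box is still at the centre and the stud is at (291,365).

```bash
python3 - <<'E'
from w import *
m=bot.camera_model('side')
st=ray(m,[[342.7,271.3]],102)[0,:2]-C;pd=ray(m,[[375.3,237]],72)[0,:2]-C
print(st,np.degrees(np.arctan2(*st[::-1]))-180,np.hypot(*st),pd,np.degrees(np.arctan2(*pd[::-1])))
p=cv2.imread('pics/side_25.43.png')[:,:,::-1].copy()
for lo in(30,50):print([ (c,a,ray(m,c,72)[0,:2]-C) for c,a in blobs(p,168,8,120,lo,8)])
print([ (c,a) for c,a in blobs(p[255:290,330:355].copy(),105,125,120,30,8)])
E
```

```text
[-16.94272132  81.56813174] -78.26580624537253 83.30915868921825 [  16.51427578 -111.51333318] -81.57615722584114
[(array([413.67, 233.64]), np.int32(223), array([ -57.83305557, -185.87983806])), (array([375.15, 236.45]), np.int32(85), array([  18.18495103, -113.30248269]))]
[(array([413.67, 233.64]), np.int32(223), array([ -57.83305557, -185.87983806])), (array([375.11, 236.5 ]), np.int32(76), array([  18.14784534, -113.05350944]))]
[(array([12.24, 19.56]), np.int32(34))]
```

Request:
servo_tool(
  commands=[
    [0.005,-0.0017,0,0,0,-0.0457,0],
    [0.0102,-0.0036,0,0,0,-0.0914,0],
    [0.0153,-0.0058,0,0,0,-0.1371,0],
    [0.0203,-0.0083,0,0,0,-0.1829,0],
    [0.0251,-0.0109,0,0,0,-0.2286,0],
    [0.0298,-0.0137,0,0,0,-0.2743,0],
    [0.0344,-0.0168,0,0,0,-0.32,0],
    [0.0388,-0.0201,0,0,0,-0.3657,0],
    [0.043,-0.0235,0,0,0,-0.4115,0],
    [0.0471,-0.0272,0,0,0,-0.457,0],
  ],
)

```text
time: 26.32
ee_pos: [628.9, -71.0, 72.0]
eef_rot: [179.9, -0.3, 26.3]
ft_force: [2.0, -3.1, 20.4]
width: -0.002
```

```bash
cat > st.py <<'E'
from w import *
t=bot.observe()['time'];p,d=bot.camera('side');m=bot.camera_model('side')
cv2.imwrite(f'pics/side_{t:.2f}.png',p[:,:,::-1])
for c,a in blobs(p,105,125,120,30,8):
    w=ray(m,c,92)[0,:2]-C
    if 60<np.hypot(*w)<100 and a<80: print('stud',w,a,'-> pad ang',np.degrees(np.arctan2(-w[1],-w[0])))
for c,a in blobs(p,168,8,120,40,8):
    w=ray(m,c,72)[0,:2]-C
    if 90<np.hypot(*w)<150: print('pad',w,a,np.degrees(np.arctan2(w[1],w[0])))
s=bot.observe();f=s['ee_pos'][:2]-C
print(t,s['ee_pos'].round(1),s['eef_rot'].round(1),s['ft_force'].round(1),'finger ang',np.degrees(np.arctan2(f[1],f[0])),np.hypot(*f))
E
python3 st.py
```

```text
stud [-48.76722     66.28236146] 38 -> pad ang -53.656239239291196
pad [ 66.34320653 -92.79385891] 80 -54.43703084657174
26.3167 [629.7 -70.2  72. ] [179.9  -0.3  26.6] [ 4.4 -4.2 19. ] finger ang -46.441603055238225 119.98982270020714
```

Request:
servo_tool(
  commands=[
    [0.0052,-0.0018,0,0,0,-0.0478,0],
    [0.0106,-0.0038,0,0,0,-0.0956,0],
    [0.0159,-0.0061,0,0,0,-0.1434,0],
    [0.0211,-0.0087,0,0,0,-0.1912,0],
    [0.0261,-0.0115,0,0,0,-0.239,0],
    [0.031,-0.0145,0,0,0,-0.2868,0],
    [0.0358,-0.0178,0,0,0,-0.3346,0],
    [0.0403,-0.0213,0,0,0,-0.3824,0],
    [0.0447,-0.025,0,0,0,-0.4302,0],
    [0.0489,-0.0289,0,0,0,-0.478,0],
  ],
)

```text
time: 27.2
ee_pos: [660.4, -23.4, 72.1]
eef_rot: [179.7, -0.2, 53.7]
ft_force: [6.4, -3.0, 15.5]
width: 0.001
```

```bash
python3 st.py; python3 - <<'E'
import cv2,glob,os
f=max(glob.glob('pics/side_2*.png'),key=os.path.getmtime);p=cv2.imread(f)
cv2.imwrite('pics/v6.png',cv2.resize(p[180:330,270:450],None,fx=4,fy=4,interpolation=cv2.INTER_CUBIC))
E
```

```text
stud [-72.61452067  36.73886724] 38 -> pad ang -26.836847106922843
pad [101.52977162 -51.86399071] 71 -27.059101374091842
27.2 [660.7 -21.9  72.1] [179.7  -0.3  54. ] [ 9.4 -1.1 15. ] finger ang -18.794308903216805 120.10933664143263
```

View pics/v6.png

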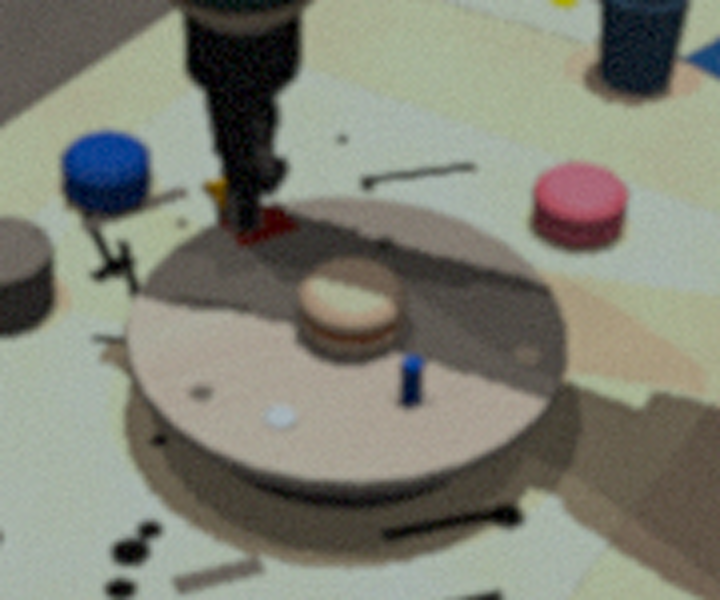

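The crop shows the fingertip (245,215) on the red pad (265,228), right in front of the yellow pointer (215,190), with the box still at the centre. I'll hold with slightly more press and check that it stays still.

Request:
servo_tool(
  commands=[
    [0,0,0.0003,0,0,0,0],
    [0,0,0.0005,0,0,0,0],
    [0,0,0.0005,0,0,0,0],
    [0,0,0.0005,0,0,0,0],
    [0,0,0.0005,0,0,0,0],
    [0,0,0.0005,0,0,0,0],
    [0,0,0.0005,0,0,0,0],
    [0,0,0.0005,0,0,0,0],
    [0,0,0.0005,0,0,0,0],
    [0,0,0.0005,0,0,0,0],
  ],
)

```text
time: 28.08
ee_pos: [660.3, -23.1, 72.0]
eef_rot: [179.7, -0.2, 53.6]
ft_force: [4.1, -1.8, 22.9]
width: 0.004
```

```bash
python3 st.py; python3 -c "
from w import *
t=bot.observe()['time'];p,d=bot.camera('top');m=bot.camera_model('top')
print([(c,a,ray(m,c,72)[0]) for c,a in blobs(p,168,8,120,40,5) if 250<c[0]<420 and 180<c[1]<350])
cv2.imwrite('pics/v7.png',cv2.resize(p[170:360,230:420],None,fx=3,fy=3)[:,:,::-1])"
```

```text
stud [-72.69901646  36.9938334 ] 36 -> pad ang -26.969855400333458
pad [101.24460136 -50.8565234 ] 72 -26.670993030375044
28.0833 [660.3 -23.1  72. ] [179.7  -0.2  53.6] [ 3.6 -1.5 23.6] finger ang -19.392930524693902 120.15520976039407
[]
```

View pics/v7.png

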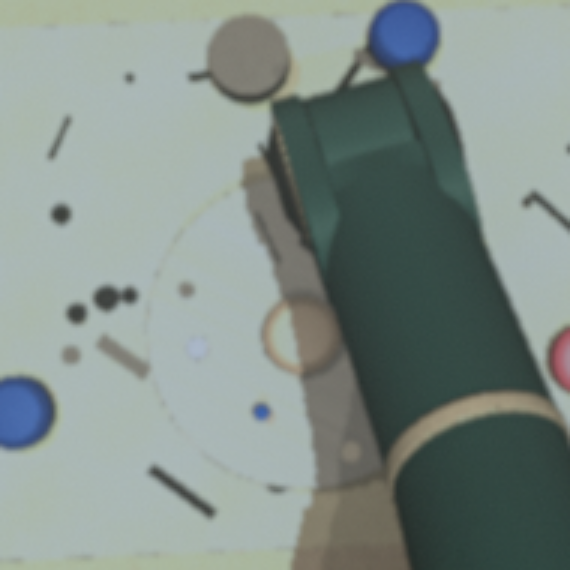

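The top view shows the stud at (261,411), opposite the pointer, the box in place at (302,335), and the tin and the look-alikes unmoved. The arm hides the pad here. The wheel is still and held at 23 N, so I'm handing in.

```bash
python3 -c "
from plant import bot
print(bot.close_job(), bot.observe()['time'], bot.observe()['ft_force'])"
```

```text
the job is handed in; nothing more can be done
the job is handed in; nothing more can be done
```

The job is handed in at about 28.2 s. The wheel is standing still with its red pad at the yellow pointer and the shut fingertips pressing on the pad.

- **Flick:** I pushed the stud and the wheel ran at about 120°/s, against the 72°/s needed. It ran untouched from about 4.2 s to 25.4 s and stayed above 72°/s until about 11 s.
- **Braking:** The wheel slowed faster than I had predicted and would have stopped short of the pointer. I stopped it with a fingertip on the red pad about 52° before the pointer. I then brought it round to the pointer by dragging it under the pressed fingertip, so the brake alone did not stop it there.
- **Last checks:** The pad was at about −26.8° and the pointer at −26.3°, roughly 1 mm apart at the pad (20 mm allowed). It did not move between two looks 0.9 s apart, and the press was about 23 N. The box was still at the centre. I never touched the bottle, the cup or the tin, but the last picture did not show the bottle or the cup.
- **Not ideal:**
  - The fingertips sit about 15 mm along the rim from the pad's centre, so part of the tip may overhang its edge.
  - The top camera could not see the pad under the arm at the end. The final angle comes from the side camera's view of the stud and pad.
  - The first touch peaked at about 44 N at the wrist sensor, at the fingertip.

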